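# Index the decorating wheel to its next hole

## Task

On the indexed decorating wheel, press the black plunger cap fully down with a shut fingertip so that its pin leaves the hole, and keep it down while you swing the arm counter-clockwise (seen from above) to the next hole of the plate, one hole and no further. Then let the cap go so that the plunger springs all the way back up with its pin in that hole. Grip nothing: the bowl must stay standing in the middle of the wheel, and the jar, the cup and the brush must stay where they are.

Things in the scene. Friction and masses are not known exactly. Their poses are not given: they have to be found in the camera images.
- index_base: Fixed base of the wheel: dark steel foot (170 mm across) and column under a round aluminium plate, 220 mm across, 10 mm thick, top at 56 mm, with 8 holes (14 mm along the circle, 16 mm radially) 45 degrees apart at 95 mm radius. Origin: on the wheel's upright axis at bench height; x points to the hole the pin starts in, z up; the next hole lies 45 degrees from x towards y. Any yaw.
- wheel (a joint): Angle of the turning part (plywood disc, 156 mm across, top at 74 mm, with a forked steel arm out to 142 mm radius, top at 71 mm), rad, counter-clockwise from above positive. 0: pin in the starting hole; 0.785: in the next. Light friction (0.08 N m), stays where left; locked with about 0.02 rad of play each way while the pin is in a hole.
- plunger (a joint): How far the spring plunger is pressed, m: 0 up, 0.016 fully down; 4 N at first, 9 N at the bottom. Above 0.010 the pin is clear of the plate and the wheel turns. Let go between holes it rises only to about 0.009, the pin sliding under the plate, and springs up to 0 once the pin is under a hole (within about 4 mm of its middle).
- cap_top (a point): Centre of the flat top of the plunger's black cap, a disc 32 mm across and 10 mm thick near the arm's outer end, 122 mm from the wheel's axis; 100 mm above the bench when up, 84 mm fully pressed. Moves round with the arm, is pressed straight down; a fingertip pressing on it drags cap, arm and wheel round by friction.
- pin_tip (a point): Rounded top of the plunger's steel pin, 10 mm diameter, 95 mm from the axis, inward of the cap, rising into a hole from below; 55 mm above the bench when up in a hole (1 mm under the plate's top), seen between the two bars of the arm.
- next_hole (a point): Middle of the next hole counter-clockwise, at the plate's top face (56 mm above the bench), 95 mm from the axis.
- bowl_mid (a point): Centre, half-way up, of a loose unglazed terracotta bowl, 110 mm across the rim and 42 mm high, that stands in the middle of the wheel with its foot at 74 mm and its rim at 116 mm above the bench. It rides round with the wheel.
- jar_mid (a point): Centre, half-way up, of a loose lidded orange jar, 56 mm diameter, 80 mm high, standing beside the wheel; leave alone.
- cup_mid (a point): Centre, half-way up, of a loose empty white plastic cup, 68 mm across the rim, 75 mm high, standing beside the wheel; leave alone.
- brush_mid (a point): Middle of a loose flat brush, about 190 mm long and 10 mm high, lying on the bench beside the wheel; leave alone.
There are look-alikes about, which are no part of the job. Of the things that look like the part that bears bowl_mid, the largest one is meant.

How it is judged:
On the way, in this order (a step that is already met when the one before it is completed fails the run):
1. the plunger is pressed in at the starting hole, freeing the wheel (value of joint plunger above 0.0095 m and value of joint wheel between -0.15 and 0.15 rad), for 0.05 s.
2. the wheel stands at the next hole and the plunger has sprung back up (value of joint wheel between 0.7404 and 0.8304 rad and value of joint plunger below 0.003 m), for 0.2 s.
At the end, for the whole second after the job is handed in: The wheel stands at the next hole counter-clockwise (0.785 rad, within 0.045), still, with the plunger up (pressed less than 3 mm); the bowl stands upright on the wheel, its centre within 25 mm of the axis; jar, cup and brush have moved less than 30 mm (all of step 2 and velocity of joint wheel between -0.05 and 0.05 rad/s and horizontal distance between bowl_mid and index_base below 0.025 m and height (world z) of bowl_mid between 0.085 and 0.105 m and angle between bowl_mid's own z axis and vertical below 0.15 rad and distance of each of jar_mid, cup_mid, brush_mid from where it was at the start of the episode below 0.03 m); the robot touches nothing.
It fails at once if the wheel is turned well past the next hole (value of joint wheel above 1.2 rad).
It fails at once if the wheel is turned the wrong way (value of joint wheel below -0.4 rad).
It fails at once if the bowl is lifted, tipped or pushed off the middle of the wheel (not (horizontal distance between bowl_mid and index_base below 0.025 m and height (world z) of bowl_mid between 0.085 and 0.105 m and angle between bowl_mid's own z axis and vertical below 0.15 rad)).
It fails at once if the jar, the cup or the brush is lifted or shifted (distance of any of jar_mid, cup_mid, brush_mid from where it was at the start of the episode above 0.03 m or height (world z) of jar_mid above 0.055 m or height (world z) of cup_mid above 0.052 m or height (world z) of brush_mid above 0.02 m).
It also fails if it takes over 35 s, if anything falls off the work surface, if the arm or the gripper's body presses on something with over 40 N, if the wrist force passes 120 N, or if a joint passes its speed limit or range.

## Robot

A 6-joint arm with a two-finger parallel gripper is mounted at the origin on the work surface. World frame = base frame: x ahead of the robot, y to its left, z up, the work surface at z = 0. Lengths are in m, angles in rad, forces in N, time in s.
With the tool pointing down it reaches from about 0.425 to 0.95 m from the base axis. Payload 3.5 kg.
Tool frame: the origin (TCP) lies midway between the tips of the shut fingers; the grasp point (between the pads) lies 19 mm behind it; x points along the fingers, y is the direction in which the jaws open and shut, and the axes are right-handed (so a half turn about x gives the same grasp; the last joint's range is limited). The gripper opens to 85 mm and grips with 20 to 120 N. Pads are 22 mm wide; open, the fingers measure 114 mm over their backs; the gripper's body (76 mm by 85 mm) begins 54 mm behind the grasp point. The pads swing forward as they close: fully open they stand 13 mm farther back than shut.
Start: joints at [-1.308, 0.286, 1.577, -0, 1.279, -0.15], TCP at [0.271, -0.618, 0.231] pointing down, gripper open.
Joint ranges: [-2.77, 2.77], [-0.9, 2.22], [0.21, 2.48], [-1.53, 4.67], [0.24, 2.81], [-2.84, 2.84]. Speed limits (rad/s): [2.79, 2.79, 3.14, 3.14, 3.14, 3.14].

## Interface

Orientations are given as a unit quaternion [x, y, z, w].
In Python, from plant import ctrl, vision gives the robot as it stands. The module is installed in compiled form; this text tells all that it offers.
- The arm moves only by the tool play_rows, never from a script. Its arguments are lists of equal length, an entry for each row: "claw": the closure in counts, from 0 (fully open) to 255 (shut); "travel": the shift along the tool's x, y, z in m, a list of three; "dr": the turn, a rotation vector about the tool's x, y, z in rad, a list of three. In form: {"claw": [claw, ...], "travel": [[tx, ty, tz], ...], "dr": [[wx, wy, wz], ...]}. A call has 1 to 20 rows; each row is the pose to reach, as a shift and turn from the pose measured when the call began, along the tool's axes at that moment; what a row does not reach only later rows make up. A row lasts 1/10 s, in which the tool goes at most 50 mm and 8.59 degrees, less where a joint would pass 70% of its speed; a pose out of reach is approached as far as the arm can. A call with a gripper value outside its range is refused whole. The fingers move at their own pace and stop on an object; "force" is the grip in N (left out, the last holds). Time passes only in rows, so rows that repeat a pose let the fingers close. It gives the time, the measured TCP pose, the force and the opening at its end, in the units of the state.
- ctrl.get_state(): the state, without advancing time (a new reading comes with each control period).
- vision.read_camera(name): name is "scene" or "side" or "wrist"; returns a dict with "img" (400x640x3 uint8, red, green, blue), "range_z" (400x640 float32, m along the optical axis (not along the pixel's ray), 0 where there is no reading), "K" (3x3 intrinsics, pixels), "world_to_cam" (4x4, takes a point from world to camera coordinates). Camera axes: x right, y up, looking along -z (the intrinsics and any distortion apply to the point x, -y, -z); pixel columns grow to the right and rows downward; lengths in m; the calibration is good to about 2 mm. A picture is of the moment at which its call begins.
- ctrl.sign_off(): hands the job in, once; it reports no verdict.
The state is a dict: "time": time; "qpos": joint angles; "dq": joint speeds; "joint_efforts": joint torques, N m; "eef_pos": TCP position; "tcp_rot": TCP orientation; "contact_force": force on the tool from outside, world axes, zero at the start; "wrist_torque": the same for the moment, N m; "opening": opening from 0.0 (shut) to 1.0 (fully open).
Only numpy, scipy, OpenCV 4.12 (cv2) and the standard library are available. Lean on these libraries where they do the work, as an engineer would, in place of code of your own. Each camera call takes 0.05 s, during which the arm holds its last target.

## Working session

There is one attempt and no reset: what is moved stays moved. The work goes in short steps, Python scripts to look and compute and a tool call to move; the robot and the scene stay as the last step left them, time stands still between calls to the robot, and variables do not carry over. Pictures are saved under pics/ and viewed, and the job is handed in when it is done.

Besides the shell and the picture viewer there is one more tool, called after "Call:" in YAML: its name, and indented under it one key for each argument. play_rows: Moves the arm, as the interface text tells. Its arguments: {"type":"object","properties":{"claw":{"type":"array","items":{"type":"number"}},"travel":{"type":"array","items":{"type":"array","items":{"type":"number"}}},"dr":{"type":"array","items":{"type":"array","items":{"type":"number"}}},"force":{"type":"number"}},"required":["claw","travel","dr"]}

```bash
mkdir -p pics; ls; cat > h.py <<'E'
import numpy as np, cv2, pickle
from plant import ctrl, vision
def grab(n,f):
    d=vision.read_camera(n); cv2.imwrite('pics/'+f+'.png',d['img'][:,:,::-1]); pickle.dump(d,open(f+'.pkl','wb')); return d
def load(f): return pickle.load(open(f+'.pkl','rb'))
def ray(d,u,v):
    K=d['K'];T=np.linalg.inv(d['world_to_cam'])
    c=np.array([(u-K[0,2])/K[0,0],-(v-K[1,2])/K[1,1],-1.]); return T[:3,3],T[:3,:3]@c
def onz(d,u,v,z):
    o,r=ray(d,u,v); return o+r*(z-o[2])/r[2]
def proj(d,p):
    c=d['world_to_cam']@np.append(p,1); K=d['K']; return K[0,0]*c[0]/-c[2]+K[0,2], K[1,1]*-c[1]/-c[2]+K[1,2]
E
python3 - <<'E'
from h import *
for n in ['scene','side','wrist']:
    d=grab(n,n+'0'); print(n,d['K'].tolist(),np.linalg.inv(d['world_to_cam'])[:3,3], d.keys())
print(ctrl.get_state())
E
```

```text
pics
scene [[409.52568902114126, 0.0, 319.997208238201], [0.0, 409.52568902114126, 199.3889110535031], [0.0, 0.0, 1.0]] [0.95771694 0.18679532 0.7259013 ] dict_keys(['img', 'range_z', 'K', 'world_to_cam'])
side [[498.4080570578127, 0.0, 319.7223302235343], [0.0, 498.4080570578127, 201.06032155373285], [0.0, 0.0, 1.0]] [0.26233965 0.60695306 0.68960886] dict_keys(['img', 'range_z', 'K', 'world_to_cam'])
wrist [[300.594385969739, 0.0, 321.54566646181354], [0.0, 300.594385969739, 204.60136270278485], [0.0, 0.0, 1.0]] [ 0.33002577 -0.59272612  0.37187166] dict_keys(['img', 'range_z', 'K', 'world_to_cam'])
{'time': 0.15, 'qpos': array([-1.30799383e+00,  2.87017505e-01,  1.57783307e+00, -2.34133631e-05,
        1.27857501e+00, -1.49985083e-01]), 'dq': array([ 7.06972162e-04, -1.11717109e-03, -6.26344883e-03,  2.47782321e-05,
       -3.18272718e-04,  6.08888464e-04]), 'joint_efforts': array([ 1.35104972e-03, -4.06604576e+01, -2.93138784e+01, -7.15104306e-05,
        3.93987255e-03, -5.85596894e-06]), 'eef_pos': array([ 0.27068514, -0.61780007,  0.23023216]), 'tcp_rot': array([-0.69205413, -0.14555734,  0.69214303, -0.14426422]), 'contact_force': array([ 0.0043629 , -0.53167887, -0.91366818]), 'wrist_torque': array([ 0.00800395, -0.01860865,  0.02093885]), 'opening': 1.00083853597258}
```

View pics/scene0.png

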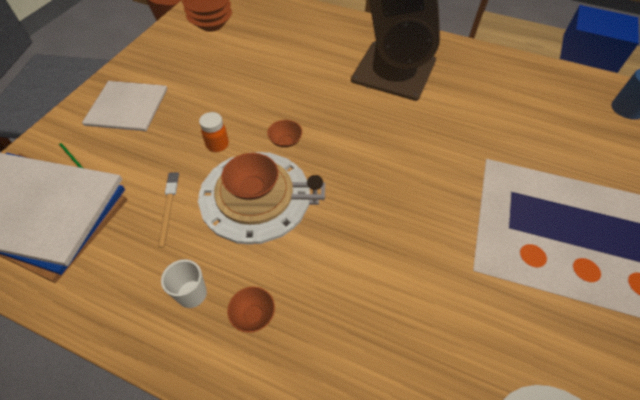

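View pics/side0.png

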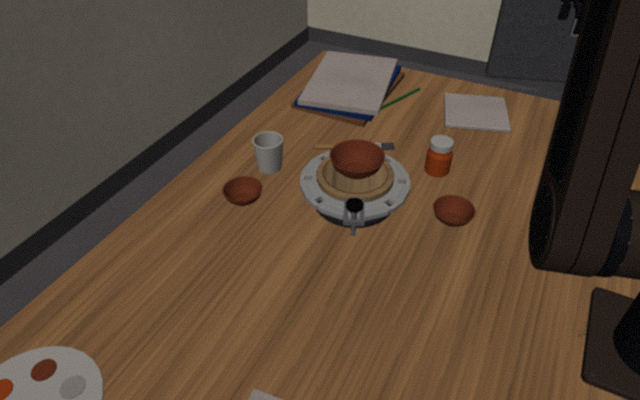

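View pics/wrist0.png

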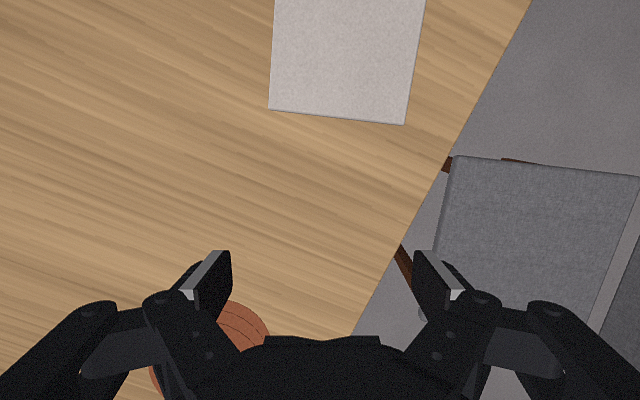

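The scene view shows the wheel plate centred near (254,195), with the black cap at (315,182). The large bowl on the wheel is at (250,175). The look-alike bowls at (285,132) and (251,308) stand on the bench, so neither is the one meant. The side view has the cap at (355,205) and the bowl at (357,158). Next I'll measure these and enlarge a crop to confirm.

```bash
python3 - <<'E'
from h import *
for n,(u,v),(x0,x1,y0,y1) in [('scene0',(315,182),(180,345,135,255)),('side0',(355,205),(280,440,120,245))]:
    d=load(n); im=d['img']
    c=cv2.resize(im[y0:y1,x0:x1],None,fx=4.5,fy=4.5,interpolation=cv2.INTER_CUBIC); cv2.imwrite('pics/'+n+'_crop.png',c[:,:,::-1])
    g=im.max(2); m=(g<60).astype(np.uint8)
    m2=np.zeros_like(m); m2[v-14:v+14,u-14:u+14]=m[v-14:v+14,u-14:u+14]
    k,l,s,ce=cv2.connectedComponentsWithStats(m2); 
    for i in range(1,k):
        if s[i][4]>15: print(n,'dark',s[i],ce[i],onz(d,*ce[i],0.098))
    # backproject all depth, pick points near z heights
    Z=d['range_z']; K=d['K']; vv,uu=np.mgrid[0:400,0:640]
    P=np.stack([(uu-K[0,2])/K[0,0]*Z,-(vv-K[1,2])/K[1,1]*Z,-Z],-1)@np.linalg.inv(d['world_to_cam'])[:3,:3].T+np.linalg.inv(d['world_to_cam'])[:3,3]
    print('cap pt',P[v,u])
    # plate: bright low-saturation, z 0.05-0.06
    sel=(Z>0)&(abs(P[...,2]-0.056)<0.006); sel[:y0]=0;sel[y1:]=0;sel[:,:x0]=0;sel[:,x1:]=0
    q=P[sel][:,:2]; (c,r)=cv2.minEnclosingCircle(q.astype(np.float32)); print('plate circle',c,r,len(q))
    for zt in (0.038,0.1):
        pass
    # objects
    sel=(Z>0)&(P[...,2]>0.02)&(P[...,2]<0.2); sel[:, :150]=0; sel[:100]=0;
    k,l,s,ce=cv2.connectedComponentsWithStats(sel.astype(np.uint8))
    for i in range(1,k):
        if s[i][4]>60:
            pts=P[l==i]; print('obj',s[i],pts.min(0).round(3),pts.max(0).round(3))
E
```

```text
scene0 dark [308 176  14  14 142] [314.55633803 182.19014085] [ 0.51719671 -0.01030964  0.098     ]
cap pt [ 0.51772756 -0.00913503  0.09985397]
plate circle (0.543725848197937, -0.16764754056930542) 0.16047537326812744 3224
obj [614 100  26  15 280] [-0.09   0.559  0.02 ] [-0.054  0.617  0.061]
obj [199 112  28  36 751] [ 0.416 -0.325  0.02 ] [ 0.469 -0.272  0.084]
obj [267 120  35  28 348] [ 0.325 -0.198  0.02 ] [ 0.406 -0.116  0.035]
obj [ 198  152  127   92 8279] [ 0.454 -0.235  0.026] [0.675 0.014 0.119]
obj [ 161  260   44   46 1281] [ 0.748 -0.177  0.02 ] [ 0.814 -0.11   0.079]
obj [227 286  48  47 625] [ 0.729 -0.061  0.02 ] [0.811 0.021 0.037]
side0 dark [345 198  19  21 231] [354.16017316 205.15584416] [ 0.51173451 -0.00906105  0.098     ]
cap pt [ 0.50970894 -0.00797497  0.10005294]
plate circle (0.5779842734336853, -0.18359284102916718) 0.17461882531642914 2491
obj [ 294  100   90   20 1118] [ 0.627 -0.493  0.02 ] [ 0.85  -0.369  0.046]
obj [252 132  31  37 933] [ 0.744 -0.177  0.02 ] [ 0.814 -0.109  0.077]
obj [425 135  29  37 820] [ 0.408 -0.326  0.02 ] [ 0.464 -0.27   0.083]
obj [ 300  140  110   96 6870] [ 0.451 -0.232  0.025] [0.673 0.014 0.119]
obj [222 177  40  28 422] [ 0.726 -0.061  0.02 ] [0.808 0.021 0.034]
obj [433 195  43  32 466] [ 0.321 -0.199  0.02 ] [ 0.402 -0.115  0.034]
obj [528 232   9  38 128] [0.209 0.03  0.179] [0.23  0.102 0.2  ]
obj [ 614  292   26   80 1246] [ 0.024 -0.018  0.02 ] [0.061 0.055 0.114]
```

View pics/scene0_crop.png

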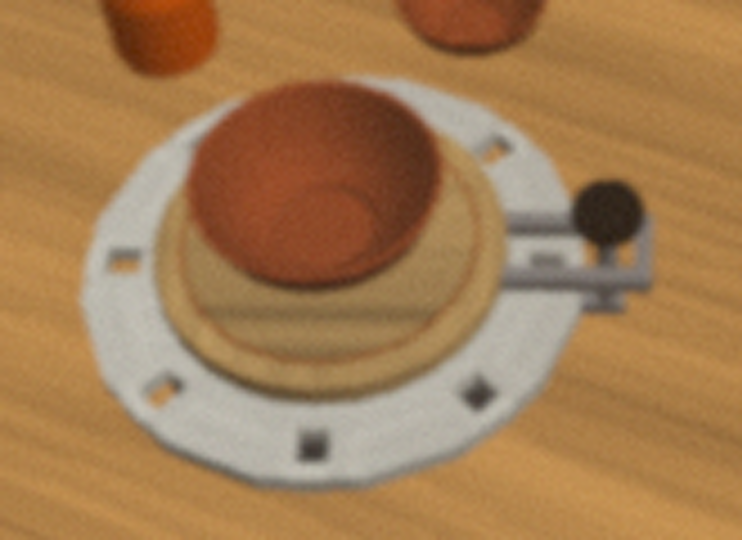

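View pics/side0_crop.png

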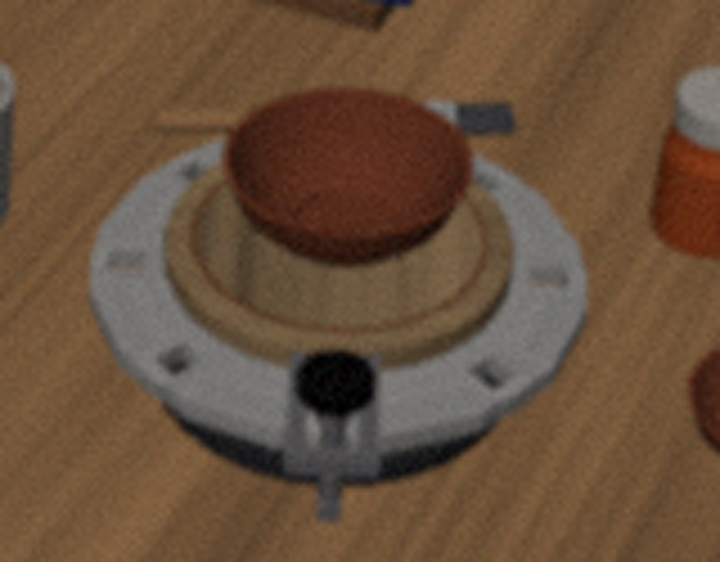

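```bash
cat >> h.py <<'E'
from scipy.spatial.transform import Rotation as R
from scipy.optimize import least_squares
def pts(d):
    Z=d['range_z']; K=d['K']; vv,uu=np.mgrid[0:400,0:640]; T=np.linalg.inv(d['world_to_cam'])
    return np.stack([(uu-K[0,2])/K[0,0]*Z,-(vv-K[1,2])/K[1,1]*Z,-Z],-1)@T[:3,:3].T+T[:3,3]
def tri(rs):
    A=sum(np.eye(3)-np.outer(r,r)/(r@r) for o,r in rs); b=sum((np.eye(3)-np.outer(r,r)/(r@r))@o for o,r in rs); return np.linalg.solve(A,b)
E
python3 - <<'E'
from h import *
a,b=load('scene0'),load('side0')
print('cap tri',tri([ray(a,314.6,182.2),ray(b,354.2,205.2)]))
for n,box in (('scene0',(180,345,135,255)),('side0',(280,440,120,245))):
    d=load(n); P=pts(d); x0,x1,y0,y1=box
    hsv=cv2.cvtColor(d['img'],cv2.COLOR_RGB2HSV)
    m=np.zeros((400,640),np.uint8); 
    m[y0:y1,x0:x1]=((hsv[...,1]<60)&(hsv[...,2]>90)&(abs(P[...,2]-.056)<.006))[y0:y1,x0:x1]
    k,l,s,ce=cv2.connectedComponentsWithStats(m); i=1+np.argmax(s[1:,4]); 
    q=np.argwhere(l==i)[:,::-1]; hull=cv2.convexHull(q.astype(np.int32))[:,0]
    W=np.array([onz(d,u,v,.056)[:2] for u,v in hull])
    f=lambda p:np.hypot(W[:,0]-p[0],W[:,1]-p[1])-0.109
    r=least_squares(f,[.563,-.1235],loss='soft_l1',f_scale=.002); print(n,r.x,np.abs(r.fun).max(),len(W))
    g=np.hypot(P[...,0]-r.x[0],P[...,1]-r.x[1])
s=ctrl.get_state(); print(R.from_quat(s['tcp_rot']).as_matrix().round(4))
E
```

```text
cap tri [ 0.51356685 -0.01225852  0.09383902]
scene0 [ 0.56740618 -0.12247015] 0.005229360866031554 29
side0 [ 0.56344899 -0.11982985] 0.04250612892940252 19
[[-5.000e-04  4.012e-01 -9.160e-01]
 [ 1.800e-03 -9.160e-01 -4.012e-01]
 [-1.000e+00 -1.800e-03 -3.000e-04]]
```

Call:
play_rows:
  claw: [255,255,255,255,255,255,255,255,255,255,255,255,255,255,255,255,255,255]
  travel:
    - [0,-0.027,-0.026]
    - [0,-0.054,-0.053]
    - [0,-0.082,-0.079]
    - [0,-0.109,-0.106]
    - [0,-0.136,-0.132]
    - [0,-0.163,-0.159]
    - [0,-0.19,-0.185]
    - [0,-0.218,-0.212]
    - [0,-0.245,-0.238]
    - [0,-0.272,-0.265]
    - [0,-0.299,-0.291]
    - [0,-0.326,-0.318]
    - [0,-0.354,-0.344]
    - [0.01,-0.381,-0.371]
    - [0.02,-0.408,-0.397]
    - [0.03,-0.408,-0.397]
    - [0.03,-0.408,-0.397]
    - [0.03,-0.408,-0.397]
  dr:
    - [0,0,0]
    - [0,0,0]
    - [0,0,0]
    - [0,0,0]
    - [0,0,0]
    - [0,0,0]
    - [0,0,0]
    - [0,0,0]
    - [0,0,0]
    - [0,0,0]
    - [0,0,0]
    - [0,0,0]
    - [0,0,0]
    - [0,0,0]
    - [0,0,0]
    - [0,0,0]
    - [0,0,0]
    - [0,0,0]

```text
time: 1.95
eef_pos: [0.4703, -0.0853, 0.2009]
tcp_rot: [-0.692, -0.145, 0.692, -0.144]
contact_force: [0.2, -0.5, -0.7]
opening: -0.003
```

```bash
python3 - <<'E'
from h import *
s=ctrl.get_state(); print(s['time'],s['eef_pos'],s['contact_force'],s['opening'],s['qpos']); print(R.from_quat(s['tcp_rot']).as_matrix().round(4))
d=grab('wrist','wrist1'); print(np.linalg.inv(d['world_to_cam']).round(3))
E
```

```text
1.95 [ 0.4703309  -0.08534486  0.20089166] [ 0.24629425 -0.53812729 -0.69026608] -0.0029409846644894563 [-3.92753637e-01 -1.29713672e-01  2.07651515e+00  1.14182208e-03
  1.19661375e+00  7.65421292e-01]
[[-1.300e-03  4.006e-01 -9.162e-01]
 [ 1.700e-03 -9.162e-01 -4.006e-01]
 [-1.000e+00 -2.100e-03  5.000e-04]]
[[ 0.402  0.884  0.239  0.53 ]
 [-0.916  0.389  0.102 -0.06 ]
 [-0.003 -0.26   0.966  0.343]
 [ 0.     0.     0.     1.   ]]
```

View pics/wrist1.png

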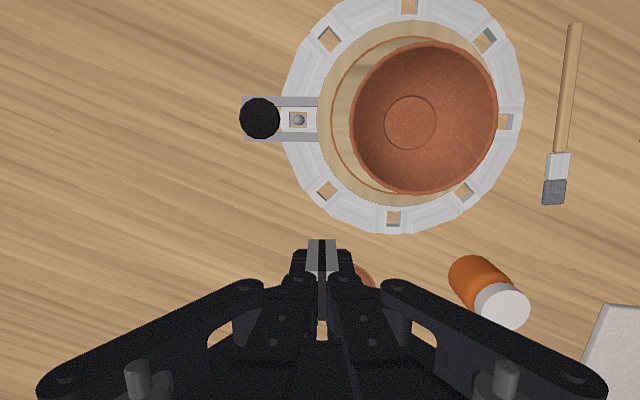

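The wrist view shows the cap at (259,118), the pin at (299,120) and the wheel's big bowl at (424,117). From the pin's hole at the left, counter-clockwise is downward in this picture, so the next hole is at (327,190).

```bash
python3 - <<'E'
from h import *
d=load('wrist1'); im=d['img']
g=im.max(2); m=np.zeros((400,640),np.uint8); m[90:150,230:290]=(g<60)[90:150,230:290]
k,l,s,ce=cv2.connectedComponentsWithStats(m); i=1+np.argmax(s[1:,4]); print(s[i],ce[i]); cap=onz(d,*ce[i],.0995)
print('cap',cap,'pin',onz(d,299,120,.055))
H=[(327,190),(393,219),(468,193),(506,121),(486,40),(409,6),(329,38),(299,120)]
W=np.array([onz(d,*h,.056)[:2] for h in H])
r=least_squares(lambda p:np.hypot(*(W-p[:2]).T)-.095,[.565,-.122],loss='soft_l1',f_scale=.002); c=r.x; print('c',c,r.fun.round(4))
a=np.arctan2(*(W-c).T[::-1]); print(np.degrees(a).round(1))
off=np.degrees(np.unwrap(a-np.arange(8)*np.pi/4)); print('hole phase',off.round(1)-45)
v=cap[:2]-c; ac=np.arctan2(v[1],v[0]); print('cap r',np.hypot(*v),'ang',np.degrees(ac))
for k in range(0,8):
    t=ac+k*np.pi/4/6; print(k,(c+.122*np.array([np.cos(t),np.sin(t)])).round(4))
E
```

```text
[ 239   98   41   41 1309] [259.1894576  118.17188694]
cap [ 0.51381447 -0.01371415  0.0995    ] pin [ 0.5241305  -0.03935271  0.055     ]
c [ 0.56131013 -0.12692694] [-0.0005 -0.0008  0.0012 -0.0001  0.     -0.0019  0.0018  0.0001]
[ 156.8 -158.1 -110.8  -66.1  -21.1   24.4   68.3  113. ]
hole phase [111.8 111.9 114.2 113.9 113.9 114.4 113.3 113. ]
cap r 0.122772041678139 ang 112.75929646282391
0 [ 0.5141 -0.0144]
1 [ 0.4998 -0.0215]
2 [ 0.4866 -0.0305]
3 [ 0.4747 -0.0411]
4 [ 0.4642 -0.0531]
5 [ 0.4554 -0.0664]
6 [ 0.4484 -0.0808]
7 [ 0.4433 -0.0959]
```

Call:
play_rows:
  claw: [255,255,255,255,255,255]
  travel:
    - [0,-0.024,-0.035]
    - [0,-0.048,-0.069]
    - [0.03,-0.048,-0.069]
    - [0.06,-0.048,-0.069]
    - [0.08,-0.048,-0.069]
    - [0.08,-0.048,-0.069]
  dr:
    - [0,0,0]
    - [0,0,0]
    - [0,0,0]
    - [0,0,0]
    - [0,0,0]
    - [0,0,0]

```text
time: 2.6
eef_pos: [0.5125, -0.0147, 0.1187]
tcp_rot: [-0.69, -0.145, 0.694, -0.142]
contact_force: [-0.1, -0.3, -0.3]
opening: -0.003
```

```bash
python3 - <<'E'
from h import *
s=ctrl.get_state(); print(s['time'],s['eef_pos'],s['contact_force'],s['opening'])
for n,b in (('side',(280,440,100,245)),('scene',(240,400,90,230)),('wrist',None)):
    d=grab(n,n+'2')
    if b: cv2.imwrite(f'pics/{n}2.png',cv2.resize(d['img'][b[2]:b[3],b[0]:b[1],::-1],None,fx=3,fy=3))
i=[cv2.imread(f'pics/{n}2.png') for n in('side','scene')]; h=min(x.shape[0] for x in i)
o=np.hstack([cv2.resize(x[:h],(400,int(h*400/x.shape[1])))for x in i]);cv2.imwrite('pics/both2.png',o)
E
```

```text
2.6 [ 0.51252525 -0.01473022  0.11868713] [-0.05379111 -0.34876942 -0.34262802] -0.0029618207839367016
```

View pics/both2.png

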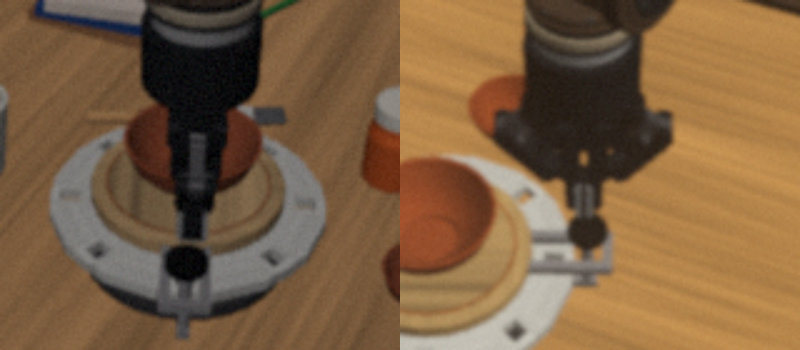

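View pics/wrist2.png

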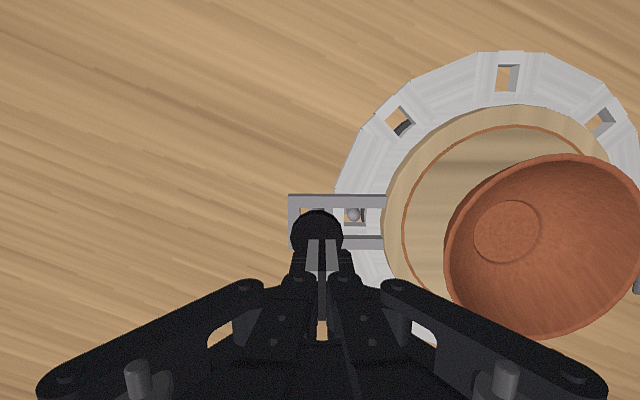

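The fingertip is about 19 mm above the cap. In the wrist view the cap is near (317,232), with the shut tips just at its edge at (321,243). Now a quick numeric check of the offset.

```bash
python3 - <<'E'
from h import *
s=ctrl.get_state();t=s['eef_pos'];c=load('scene2');b=load('side2');w=load('wrist2')
for n,d in (('scene',c),('side',b),('wrist',w)):
    p=[proj(d,[t[0],t[1],z]) for z in (t[2],.1)]
    print(n,'tcp',np.round(p[0],1),'below at .1',np.round(p[1],1))
m=np.zeros((400,640),np.uint8); g=w['img'].max(2); 
# cap circle from upper edge: leftmost/rightmost/top
m[200:245,280:350]=(g<60)[200:245,280:350]; q=np.argwhere(m)[:,::-1]; top=q[q[:,1]<238]
h=cv2.convexHull(top.astype(np.int32))[:,0]; h=h[h[:,1]<236]; W=np.array([onz(w,*x,.1)[:2] for x in h])
r=least_squares(lambda p:np.hypot(*(W-p).T)-.016,[.513,-.013]); print('cap',r.x,abs(r.fun).max())
print(R.from_quat(s['tcp_rot']).as_matrix().round(4))
E
```

```text
scene tcp [312.6 172.7] below at .1 [312.6 180.2]
side tcp [354.1 191.8] below at .1 [353.6 201.7]
wrist tcp [320.7 254. ] below at .1 [320.8 237.4]
cap [ 0.51521922 -0.01276645] 0.0006125535051146082
[[ 2.300e-03  3.986e-01 -9.171e-01]
 [ 7.000e-04 -9.171e-01 -3.986e-01]
 [-1.000e+00  3.000e-04 -2.400e-03]]
```

Call:
play_rows:
  claw: [255,255,255,255,255,255,255,255,255]
  travel:
    - [0,-0.001,-0.003]
    - [0.01,-0.001,-0.003]
    - [0.018,-0.001,-0.003]
    - [0.022,-0.001,-0.003]
    - [0.026,-0.001,-0.003]
    - [0.03,-0.001,-0.003]
    - [0.034,-0.001,-0.003]
    - [0.035,-0.001,-0.003]
    - [0.035,-0.001,-0.003]
  dr:
    - [0,0,0]
    - [0,0,0]
    - [0,0,0]
    - [0,0,0]
    - [0,0,0]
    - [0,0,0]
    - [0,0,0]
    - [0,0,0]
    - [0,0,0]

```text
time: 3.65
eef_pos: [0.5186, -0.0124, 0.089]
tcp_rot: [0.693, 0.144, -0.691, 0.143]
contact_force: [-2.2, 3.0, 6.9]
opening: -0.001
```

```bash
python3 - <<'E'
from h import *
s=ctrl.get_state(); print(s['time'],s['eef_pos'],s['contact_force'],s['opening'])
print(R.from_quat(s['tcp_rot']).as_matrix().round(4))
d=grab('wrist','wrist3')
E
```

```text
3.65 [ 0.51856499 -0.01238577  0.08895373] [-2.24297321  3.0473086   6.88691189] -0.0006395164874569444
[[ 2.700e-03  3.984e-01 -9.172e-01]
 [ 2.000e-03 -9.172e-01 -3.984e-01]
 [-1.000e+00 -7.000e-04 -3.300e-03]]
```

View pics/wrist3.png

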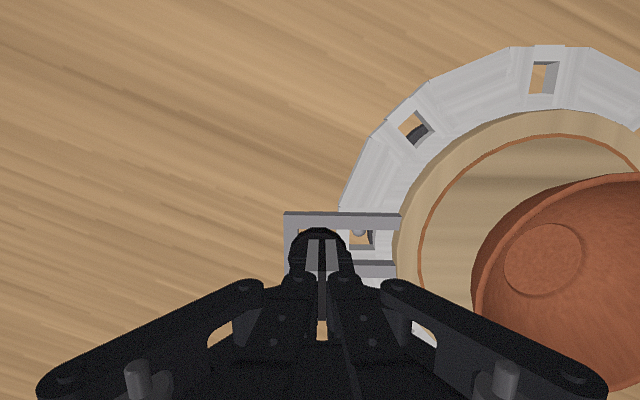

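Call:
play_rows:
  claw: [255,255,255,255,255]
  travel:
    - [0.004,0,0]
    - [0.007,0,0]
    - [0.009,0,0]
    - [0.009,0,0]
    - [0.009,0,0]
  dr:
    - [0,0,0]
    - [0,0,0]
    - [0,0,0]
    - [0,0,0]
    - [0,0,0]

```text
time: 4.2
eef_pos: [0.5213, -0.0115, 0.0837]
tcp_rot: [0.695, 0.144, -0.689, 0.143]
contact_force: [-1.7, 4.4, 15.6]
opening: -0.003
```

```bash
python3 - <<'E'
from h import *
s=ctrl.get_state(); print(s['time'],s['eef_pos'],s['contact_force'],s['opening'])
print(R.from_quat(s['tcp_rot']).as_matrix().round(4))
d=grab('wrist','wrist4')
E
```

```text
4.2 [ 0.52125915 -0.0114835   0.08374548] [-1.66742543  4.40835674 15.56075654] -0.0034743201864968734
[[ 8.100e-03  3.974e-01 -9.176e-01]
 [ 3.900e-03 -9.176e-01 -3.974e-01]
 [-1.000e+00 -3.000e-04 -9.000e-03]]
```

View pics/wrist4.png

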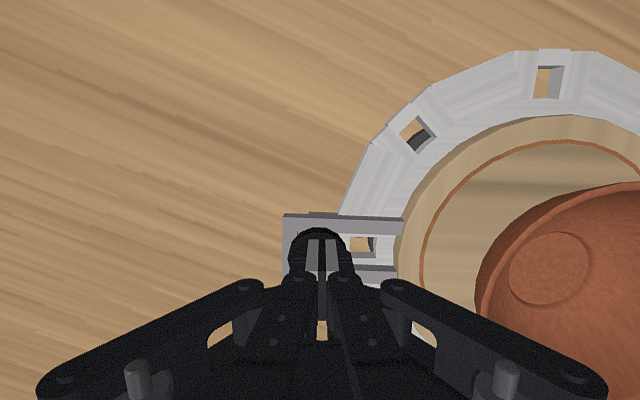

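```bash
cat > arc.py <<'E'
import sys
from h import *
def arc(a1,n,r1=.122,dz=-.004,c=np.array([.5613,-.1269])):
    s=ctrl.get_state(); t=s['eef_pos']; M=R.from_quat(s['tcp_rot']).as_matrix()
    v=t[:2]-c; r0=np.hypot(*v); a0=np.degrees(np.arctan2(v[1],v[0])); print('now',t,r0,a0)
    out=[]
    for k in range(1,n+1):
        f=k/n; a=np.radians(a0+(a1-a0)*f); r=r0+(r1-r0)*f
        w=np.array([*(c+r*np.array([np.cos(a),np.sin(a)])),t[2]+dz]); out.append((M.T@(w-t)).round(3).tolist())
    print(out)
if __name__=='__main__': arc(float(sys.argv[1]),int(sys.argv[2]))
E
python3 arc.py 144 14
```

```text
now [ 0.52125497 -0.01144176  0.08374159] 0.12220560423386434 109.1283684029856
[[0.004, -0.0, 0.005], [0.004, -0.0, 0.011], [0.004, -0.0, 0.016], [0.004, 0.0, 0.021], [0.004, 0.001, 0.027], [0.004, 0.002, 0.032], [0.004, 0.003, 0.037], [0.004, 0.004, 0.042], [0.004, 0.006, 0.047], [0.004, 0.008, 0.052], [0.003, 0.01, 0.057], [0.003, 0.012, 0.062], [0.003, 0.014, 0.067], [0.003, 0.017, 0.071]]
```

Call:
play_rows:
  claw: [255,255,255,255,255,255,255,255,255,255,255,255,255,255,255]
  travel:
    - [0.004,0,0.005]
    - [0.004,0,0.011]
    - [0.004,0,0.016]
    - [0.004,0,0.021]
    - [0.004,0.001,0.027]
    - [0.004,0.002,0.032]
    - [0.004,0.003,0.037]
    - [0.004,0.004,0.042]
    - [0.004,0.006,0.047]
    - [0.004,0.008,0.052]
    - [0.004,0.01,0.057]
    - [0.004,0.012,0.062]
    - [0.004,0.014,0.067]
    - [0.004,0.017,0.071]
    - [0.004,0.017,0.071]
  dr:
    - [0,0,0]
    - [0,0,0]
    - [0,0,0]
    - [0,0,0]
    - [0,0,0]
    - [0,0,0]
    - [0,0,0]
    - [0,0,0]
    - [0,0,0]
    - [0,0,0]
    - [0,0,0]
    - [0,0,0]
    - [0,0,0]
    - [0,0,0]
    - [0,0,0]

```text
time: 5.75
eef_pos: [0.4671, -0.0571, 0.0836]
tcp_rot: [0.698, 0.142, -0.686, 0.145]
contact_force: [-0.8, 0.8, 15.6]
opening: -0.002
```

```bash
python3 - <<'E'
from h import *
s=ctrl.get_state(); print(s['time'],s['eef_pos'],s['contact_force'],s['opening'])
print(R.from_quat(s['tcp_rot']).as_matrix().round(4))
d=grab('wrist','wrist5'); d=grab('scene','scene5'); cv2.imwrite('pics/scene5c.png',cv2.resize(d['img'][90:260,170:360,::-1],None,fx=4,fy=3.5))
E
python3 arc.py 158 6
```

```text
5.75 [ 0.46706313 -0.05712746  0.08364175] [-0.79716716  0.77704883 15.58712754] -0.0021810714304380664
[[ 1.770e-02  3.975e-01 -9.174e-01]
 [ 1.000e-04 -9.176e-01 -3.975e-01]
 [-9.998e-01  6.900e-03 -1.630e-02]]
now [ 0.46715683 -0.0570083   0.08364734] 0.11725095248648934 143.4098786668352
[[0.004, 0.002, 0.005], [0.004, 0.004, 0.009], [0.004, 0.006, 0.014], [0.004, 0.009, 0.018], [0.004, 0.012, 0.023], [0.004, 0.015, 0.027]]
```

View pics/wrist5.png

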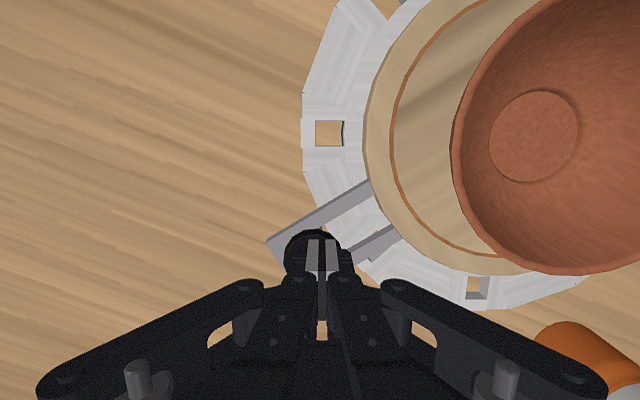

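View pics/scene5c.png

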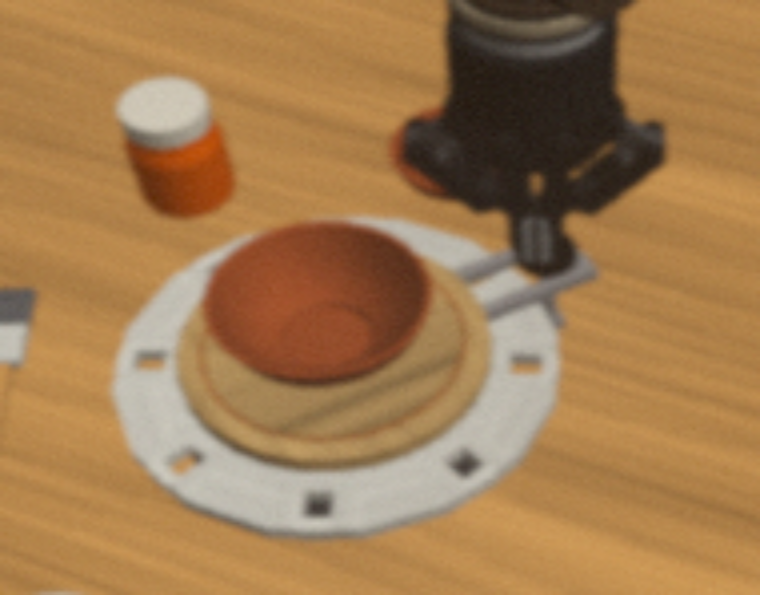

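```bash
python3 - <<'E'
from h import *
for f,a,b in (('wrist1',(241,97),(318,97)),('wrist4',(284,213.5),(402,219)),('wrist5',(266,242),(367,180.5))):
    d=load(f); p,q=onz(d,*a,.071),onz(d,*b,.071); v=p-q; print(f,np.degrees(np.arctan2(v[1],v[0])),p,q)
E
```

```text
wrist1 113.70618902989521 [0.52197987 0.01211553 0.071     ] [ 0.54842361 -0.04810732  0.071     ]
wrist4 110.75092852125591 [0.52999895 0.01362194 0.071     ] [ 0.55255731 -0.04591691  0.071     ]
wrist5 145.650748604736 [ 0.45689193 -0.02906954  0.071     ] [ 0.50986988 -0.06527542  0.071     ]
```

Call:
play_rows:
  claw: [255,255,255,255,255,255,255]
  travel:
    - [0.004,0.002,0.004]
    - [0.004,0.004,0.008]
    - [0.004,0.006,0.012]
    - [0.004,0.008,0.016]
    - [0.004,0.011,0.02]
    - [0.004,0.013,0.023]
    - [0.004,0.013,0.023]
  dr:
    - [0,0,0]
    - [0,0,0]
    - [0,0,0]
    - [0,0,0]
    - [0,0,0]
    - [0,0,0]
    - [0,0,0]

```text
time: 6.55
eef_pos: [0.4561, -0.0805, 0.0838]
tcp_rot: [0.702, 0.14, -0.682, 0.148]
contact_force: [2.0, -1.3, 12.6]
opening: 0.001
```

```bash
python3 - <<'E'
from h import *
s=ctrl.get_state(); print(s['time'],s['eef_pos'],s['contact_force'],s['opening'])
print(R.from_quat(s['tcp_rot']).as_matrix().round(4))
d=grab('wrist','wrist6')
cv2.imwrite('pics/wrist6c.png',cv2.resize(d['img'][150:310,230:430,::-1],None,fx=4,fy=3.75))
cv2.imwrite('pics/wrist6c.png',cv2.resize(d['img'][130:280,240:440,::-1],None,fx=4,fy=4))
E
python3 arc.py 158 2
```

```text
6.55 [ 0.45612635 -0.08054194  0.08378175] [ 2.04058986 -1.32471277 12.59964122] 0.000906804614129521
[[ 0.0294  0.3976 -0.9171]
 [-0.0055 -0.9174 -0.3979]
 [-0.9996  0.0167 -0.0248]]
now [ 0.45611711 -0.08049396  0.08375126] 0.11496504330417735 156.19322730048452
[[0.004, -0.001, 0.004], [0.004, -0.003, 0.008]]
```

View pics/wrist6c.png

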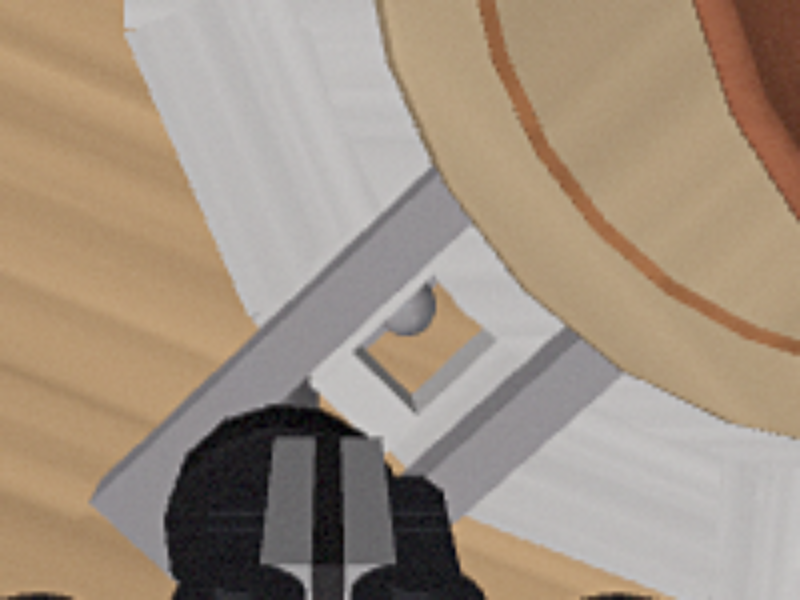

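```bash
python3 - <<'E'
from h import *
d=load('wrist6'); f=lambda x,y:(240+x/4,130+y/4)
L=[]
for a,b in (((97,495),(435,168)),((325,365),(470,230)),((405,475),(565,330)),((455,520),(620,375))):
    p,q=onz(d,*f(*a),.071),onz(d,*f(*b),.071); v=p-q; print(np.degrees(np.arctan2(v[1],v[0])),p,q); L.append((p,q))
h=onz(d,*f(424,344),.056); print('hole',h); c=np.array([.5613,-.1269]); w=h[:2]-c; print(np.hypot(*w),np.degrees(np.arctan2(w[1],w[0])))
for p,q in L:
    u=(p-q)[:2]; u/=np.linalg.norm(u); n=np.array([-u[1],u[0]]); print('signed dist hole->edge',n@(p[:2]-h[:2]))
E
```

```text
158.14508024436225 [ 0.43929706 -0.05414791  0.071     ] [ 0.4992478  -0.07819317  0.071     ]
157.53059679218447 [ 0.46901955 -0.07570157  0.071     ] [ 0.49362961 -0.08587999  0.071     ]
157.7658974997347 [ 0.45880762 -0.09224836  0.071     ] [ 0.48631922 -0.10349474  0.071     ]
157.37244921452654 [ 0.45543814 -0.10148056  0.071     ] [ 0.48358651 -0.11321348  0.071     ]
hole [ 0.47371706 -0.08989095  0.056     ]
0.09508123202972306 157.09302086279652
signed dist hole->edge -0.02036105980717632
signed dist hole->edge -0.01131683104747448
signed dist hole->edge 0.007823740670749297
signed dist hole->edge 0.017730129031499082
```

The pin shows through the next hole at crop (410,305), and the arm's mid-line is only about 1.5 mm short of the hole's middle, well inside the 4 mm capture range. I'll nudge it about 1 mm while lifting straight up.

Call:
play_rows:
  claw: [255,255,255,255,255,255]
  travel:
    - [0.003,0.001,0.001]
    - [-0.01,0.001,0.001]
    - [-0.03,0.001,0.001]
    - [-0.06,0.001,0.001]
    - [-0.1,0.001,0.001]
    - [-0.1,0.001,0.001]
  dr:
    - [0,0,0]
    - [0,0,0]
    - [0,0,0]
    - [0,0,0]
    - [0,0,0]
    - [0,0,0]

```text
time: 7.2
eef_pos: [0.4561, -0.0827, 0.1896]
tcp_rot: [0.705, 0.137, -0.679, 0.15]
contact_force: [0.2, -0.9, 0.7]
opening: 0.001
```

```bash
python3 - <<'E'
from h import *
s=ctrl.get_state(); print(s['time'],s['eef_pos'],s['contact_force'])
d=grab('wrist','wrist7'); d=grab('scene','scene7'); cv2.imwrite('pics/scene7c.png',cv2.resize(d['img'][100:330,140:360,::-1],None,fx=2.6,fy=2.6))
E
```

```text
7.2 [ 0.4560938  -0.08272798  0.18963232] [ 0.18693271 -0.91016501  0.72491129]
```

View pics/wrist7.png

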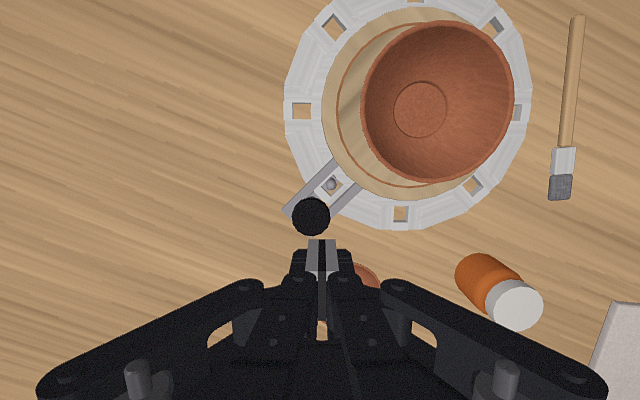

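View pics/scene7c.png

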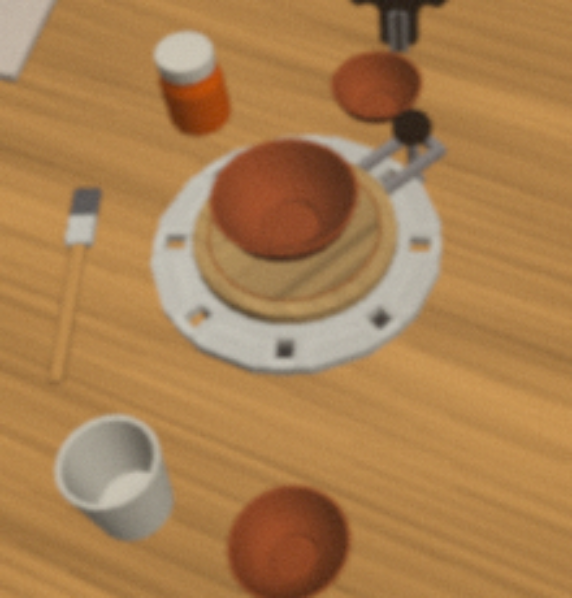

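The pin is in the hole next to the start, at wrist (333,184), and the cap is at (311,216). Bowl, jar, cup and brush look unmoved. Last, I'll check the cap height and wheel angle.

```bash
python3 - <<'E'
from h import *
w=load('wrist7'); d=load('scene7'); P=pts(d); Pw=pts(w); d0=pts(load('scene0'))
print('cap z wrist',np.median(Pw[210:222,305:317,2]),'start', np.median(pts(load('wrist1'))[112:124,253:265,2]))
u,v=140+411/2.6,100+127/2.6; print('cap scene',P[int(v),int(u)])
print('pin z',np.median(Pw[182:187,330:336,2]), 'start',np.median(pts(load('wrist1'))[118:122,297:301,2]))
cap=onz(w,311,216,.1); c=np.array([.5613,-.1269]); t=cap[:2]-c; print('ang',np.degrees(np.arctan2(t[1],t[0]))-112.76,np.hypot(*t))
rgb=cv2.absdiff(d['img'],load('scene0')['img']).max(2)
for n,(x,y) in dict(jar=(214,130),cup=(185,283),brush=(170,205),bowl=(250,175)).items(): print(n,np.median(rgb[y-15:y+15,x-12:x+12]),rgb[y-15:y+15,x-12:x+12].max())
m=lambda im:(lambda h:((h[...,0]<10)&(h[...,1]>120)))(cv2.cvtColor(im,cv2.COLOR_RGB2HSV))
for im in(load('scene0')['img'],d['img']):
    k=np.argwhere(m(im)[150:203,215:283]); print('bowl px',k.mean(0),len(k))
E
```

```text
cap z wrist 0.09912502860400209 start 0.09912229410164262
cap scene [ 0.45118086 -0.07693565  0.09923418]
pin z 0.05366448839502602 start 0.05341310625754328
ang 44.10376879027011 0.12106681018677834
jar 5.0 17
cup 5.0 14
brush 5.0 14
bowl 5.0 19
bowl px [25.989819   33.09841629] 884
bowl px [26.4087256  32.05740528] 871
```

```bash
python3 -c "
from plant import ctrl
print(ctrl.sign_off())"
```

```text
the job is handed in; nothing more can be done
None
```

I pressed the cap fully down with the shut fingertips and swung the arm one hole counter-clockwise. I then lifted off and handed the job in at about 7.3 s; the hand-in gives no verdict.

**Press and swing:** the fingertip reached 84 mm with about 16 N on it.

**Plunger:** in the last check the cap top read 99.1 mm and the pin top 53.7 mm, the same as at the start to within 0.3 mm. The plunger is all the way up with its pin in the next hole.

**Wheel:** it stands about 44° (0.77 rad) from the start, inside the 0.74 to 0.83 band.

**Other objects:** the jar, cup and brush show no change in the scene camera picture. The bowl stands in place, shifted by about 1 pixel at most.

**Robot:** it was clear of everything at hand-in, with the fingertip at 190 mm.

**Disagreements:**
- The cameras differed by about 3 to 5 mm on the cap and wheel positions, so I used the wrist camera.
- The arm gave way a few millimetres sideways under the pressing load. That dragged the wheel back by about 3° before the swing, well inside the limit.

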